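# Space the electrodes of an electrolysis cell with a gauge blade

## Task

Take the yellow-handled spacer gauge out of its blue stand and ease its steel blade straight down into the narrow gap between the copper and the grey electrode of the electrolysis cell, until the red line on the blade is level with the tops of the electrode clamps, then let go so that it stays pinched there, upright and near the middle of the gap's length. The electrodes are delicate: feel for the gap gently and never press on the cell's bridge or electrodes with more than 12 N. Leave the beaker, wash bottle and tube rack where they are.

Things in the scene. Friction and masses are not known exactly. Their poses are not given: they have to be found in the camera images.
- gauge: Loose spacer gauge, 56 to 91 g, upright in the stand. Origin: middle of the blade's lower edge (tip); z up to the handle, y across the blade's thickness, x along its width. Steel blade 30 mm wide (x), 6.5 thick (y), 50 long; its lowest 12 mm taper on both faces to a 2.5 mm edge. Yellow handle 40 (x) by 20 (y) mm, from z = 50 to z = 94 mm: grip it across y.
- gauge_line (a point): Centre of the red line that crosses the gauge's blade, 28 mm above the tip; axes as the gauge.
- stand: Fixed blue block, 70 (x) by 60 (y) by 56 mm high, origin at the centre of its underside; an upright slot 33 (x) by 9.5 (y) mm goes right through it. The gauge stands in the slot, same axes, its handle's underside resting on the block's top, its tip 6 mm above the table: lift it straight up by more than 50 mm to clear the block.
- cell: Fixed electrolysis tank, empty: clear walls on a white base, 116 (x) by 196 (y) by 62 mm high; origin at the centre of its underside. Above it a white bridge with two steel rails along y carries the electrodes side by side along y; the gap between them runs along x.
- bridge: Bridge with all it carries; origin at the middle of its length, level with the clamps' flat tops, 85 mm above the table; axes as the cell. A copper plate hangs from a red clamp (-y side), a grey plate from a black clamp (+y side). Each clamp's flat top is 60 mm long (x), 32 wide (y). The gap's middle lies up to 16 mm to either side (y) of this origin: not reported, find it by touch or camera.
- holder_top (a point): Same point and axes as bridge. The bridge floats on springs: pressed down, it starts to give at about 4 N, then 1 mm per newton, at most 12 mm, and rises again when let go; this point moves with it. The two electrodes together slide along y on the rails (up to 18 mm either way from this point) if pushed with more than about 2 N.
- rail_mid (a point): Point 14 mm below holder_top, on the level of the rails. The gap: 60 mm long (x), 8 mm wide (y) at its mouth level with the clamps' tops, narrowing evenly over 4.3 mm of depth between metal lips to 5 mm between the plates, which hang 54 mm deep. The grey plate is sprung towards the copper one (about 2 N) and gives way up to 8 mm in +y. The middle of the gap's length is at x = 0.
- beaker: Loose glass beaker, 66 mm wide, 80 mm high; origin at the centre of its underside. Leave alone.
- wash_bottle: Loose white bottle, 64 mm wide, 165 mm high; origin at the centre of its underside. Leave alone.
- tube_rack: Loose white rack with five filled tubes, 60 (x) by 170 (y) by 122 mm high; origin at the centre of its underside. Leave alone.
Not all that is in view belongs to the job. What is meant by the gauge is not green or pink, and is the larger of those in its own colour.

How it is judged:
On the way, in this order (a step that is already met when the one before it is completed fails the run):
1. the gauge is lifted clear out of its stand (z of gauge in the frame of stand above 0.06 m), for 0.1 s.
2. the blade is in the gap, touching both electrodes, its red line within 12 mm of the clamps' tops (z of gauge_line in the frame of holder_top below 0.012 m and contact force between gauge and copper_electrode above 0.3 N and contact force between gauge and grey_electrode above 0.3 N), for 0.1 s.
At the end, for the whole second after the job is handed in: The gauge stands released and at rest in the gap, touching both electrodes, its red line within 3.5 mm of the level of the clamps' tops, within 12 mm of the middle of the gap's length, upright within 0.15 rad and its blade in line with the gap within 0.2 rad (z of gauge_line in the frame of holder_top between -0.0035 and 0.0035 m and x of gauge_line in the frame of holder_top between -0.012 and 0.012 m and y of gauge_line in the frame of holder_top between -0.024 and 0.024 m and angle between gauge's own z axis and vertical below 0.15 rad and angle between the y axis of gauge and the y axis of holder_top, either way round below 0.2 rad and contact force between gauge and copper_electrode above 0.3 N and contact force between gauge and grey_electrode above 0.3 N and linear speed of gauge below 0.01 m/s).
It fails at once if the bridge or electrodes are pressed with more than 12 N (contact force between any of gauge, the fingers, the arm and bridge above 12 N).
It fails at once if the beaker, wash bottle or tube rack is moved more than 15 mm or tipped (distance of any of beaker, wash_bottle, tube_rack from where it was at the start of the episode above 0.015 m or angle between any of beaker, wash_bottle, tube_rack's own z axis and vertical above 0.2 rad).
It also fails if it takes over 64 s, if anything falls off the work surface, if the arm or the gripper's body presses on something with over 40 N, if the wrist force passes 120 N, or if a joint passes its speed limit or range.

## Robot

A 6-joint arm with a two-finger parallel gripper is mounted at the origin on the work surface. World frame = base frame: x ahead of the robot, y to its left, z up, the work surface at z = 0. Lengths are in m, angles in rad, forces in N, time in s.
With the tool pointing down it reaches from about 0.225 to 0.875 m from the base axis. Payload 3.4 kg.
Tool frame: the origin (TCP) lies between the finger pads; the fingertips stand 11 mm ahead of it and the grasp point (between the pads) lies 8 mm behind it; z points along the fingers, y is the line along which they close (so a half turn about z gives the same grasp; the last joint's range is limited). The gripper opens to 85 mm and grips with 20 to 120 N. Pads are 22 mm wide; open, the fingers measure 114 mm over their backs; the gripper's body (76 mm by 85 mm) begins 54 mm behind the grasp point. The pads swing forward as they close: fully open they stand 13 mm farther back than shut.
Start: joints at [-0.121, 0.276, 1.505, -0, 1.361, -0.121], TCP at [0.575, -0, 0.202] pointing down, gripper open.
Joint ranges: [-2.89, 2.89], [-0.75, 2.08], [0.22, 2.7], [-1.18, 4.32], [0.11, 2.71], [-2.7, 2.7]. Speed limits (rad/s): [2.57, 2.57, 3.14, 3.14, 3.14, 3.14].

## Interface

Orientations are given as a unit quaternion [w, x, y, z].
In Python, from rig import manip, imaging gives the robot as it stands. The module is installed in compiled form; this text tells all that it offers.
- The arm moves only by the tool jog_arm, never from a script. Its argument "deltas" is one flat list of numbers, 7 for each row, row after row: the turn, a rotation vector about the world's x, y, z in degrees, then the shift along the world's x, y, z in mm, then the opening, from 0 (shut) to 1 (fully open). In form: [ax, ay, az, tx, ty, tz, gripper, ax, ay, az, tx, ty, tz, gripper, ...]. A call has 1 to 20 rows; each row is the pose to reach, as a shift and turn from the pose commanded when the call began; what a row does not reach only later rows make up. A row lasts 1/10 s, in which the tool goes at most 50 mm and 8.59 degrees, less where a joint would pass 70% of its speed; a pose out of reach is approached as far as the arm can. A call with a gripper value outside its range is refused whole. The fingers move at their own pace and stop on an object; "grip_force" is the grip in N (left out, the last holds). Time passes only in rows, so rows that repeat a pose let the fingers close. It gives the time, the measured TCP pose, the force, the opening and the grip force at its end, in the units of the state.
- manip.get_state(): the state, without advancing time (a new reading comes with each control period).
- imaging.get_image(name): name is "scene" or "side" or "wrist"; returns the picture (480x640x3 uint8, blue, green, red); there is no depth.
- imaging.calibration(name): a dict with "mtx" (3x3 intrinsics, pixels), "cam_to_world" (4x4, takes a point from camera to world coordinates). Camera axes: x right, y down, z forward; pixel columns grow to the right and rows downward; lengths in m; the calibration is good to about 2 mm. A picture is of the moment at which its call begins: read the wrist's pose just before it. calibration takes no time and is no camera call; for the wrist camera it gives the pose at the moment of the call.
- manip.sign_off(): hands the job in; it is judged then, once.
The state is a dict: "clock": time; "qpos": joint angles; "qd": joint speeds; "effort": joint torques, N m; "position": TCP position; "ee_rot": TCP orientation; "contact_force": force on the tool from outside, world axes, zero at the start; "moment": the same for the moment, N m; "width": finger opening in m; "gripper_force": force on a finger pad.
Only numpy, scipy, OpenCV 4.12 (cv2) and the standard library are available. Lean on these libraries where they do the work, as an engineer would, in place of code of your own. Each camera call takes 0.05 s, during which the arm holds its last target. There are 200 camera calls.

## Working session

There is one attempt and no reset: what is moved stays moved. The work goes in short steps, Python scripts to look and compute and a tool call to move; the robot and the scene stay as the last step left them, time stands still between calls to the robot, and variables do not carry over. Pictures are saved under pics/ and viewed, at most 10 in all, crops included, and the job is handed in when it is done.

Besides the shell and the picture viewer there is one more tool, called after "Request:" as a command line: name --argument value ..., lists and objects as JSON in quotes. jog_arm: Moves the arm, as the interface text tells. Its arguments: {"type":"object","properties":{"deltas":{"type":"array"},"grip_force":{"type":"number"}},"required":["deltas"]}

```bash
mkdir -p pics
cat > h.py <<'E'
import numpy as np, cv2
from rig import manip, imaging
def ray(name,u,v,cal=None):
    c=cal or imaging.calibration(name); K=np.array(c["mtx"]);T=np.array(c["cam_to_world"])
    d=T[:3,:3]@np.linalg.solve(K,[u,v,1.]); return T[:3,3],d
def atz(name,u,v,z,cal=None):
    o,d=ray(name,u,v,cal); return o+d*(z-o[2])/d[2]
def proj(name,p,cal=None):
    c=cal or imaging.calibration(name); K=np.array(c["mtx"]);T=np.linalg.inv(np.array(c["cam_to_world"]))
    q=K@(T[:3,:3]@np.array(p)+T[:3,3]); return q[:2]/q[2]
E
python3 - <<'E'
from h import *
a=imaging.get_image("scene");b=imaging.get_image("side")
cv2.imwrite("pics/scene0.png",a);cv2.imwrite("pics/side0.png",b)
print(manip.get_state())
for n in("scene","side","wrist"):print(n,np.round(imaging.calibration(n)["cam_to_world"],3).tolist())
E
```

```text
{'clock': 0.1, 'qpos': array([-1.21029779e-01,  2.76524797e-01,  1.50603279e+00, -7.15006471e-06,
        1.36069951e+00, -1.20995101e-01]), 'qd': array([ 1.84940915e-03, -8.07072094e-05, -2.62766954e-03,  6.06827489e-04,
       -7.02852188e-04, -2.88484184e-04]), 'effort': array([ 1.55745878e-03, -4.17697620e+01, -2.46405226e+01, -1.74112388e-04,
        5.80947395e-03,  2.85749664e-07]), 'position': array([5.74467862e-01, 3.94378255e-05, 2.01619758e-01]), 'ee_rot': array([-6.53049798e-04,  7.07118267e-01,  7.07094805e-01, -5.15880373e-04]), 'contact_force': array([-0.93755915,  0.38599696, -0.18427177]), 'moment': array([-0.02211632,  0.03370162, -0.0204123 ]), 'gripper_force': 0.0, 'width': 0.08560463058795638}
scene [[-0.783, 0.466, -0.411, 1.019], [0.622, 0.593, -0.512, 0.632], [0.005, -0.657, -0.754, 0.987], [0.0, 0.0, 0.0, 1.0]]
side [[-0.862, -0.353, 0.364, 0.012], [-0.507, 0.616, -0.603, 0.816], [-0.011, -0.705, -0.71, 1.029], [0.0, 0.0, 0.0, 1.0]]
wrist [[1.0, -0.0, -0.001, 0.574], [-0.001, -0.952, -0.307, 0.079], [-0.001, 0.307, -0.952, 0.372], [0.0, 0.0, 0.0, 1.0]]
```

View pics/scene0.png

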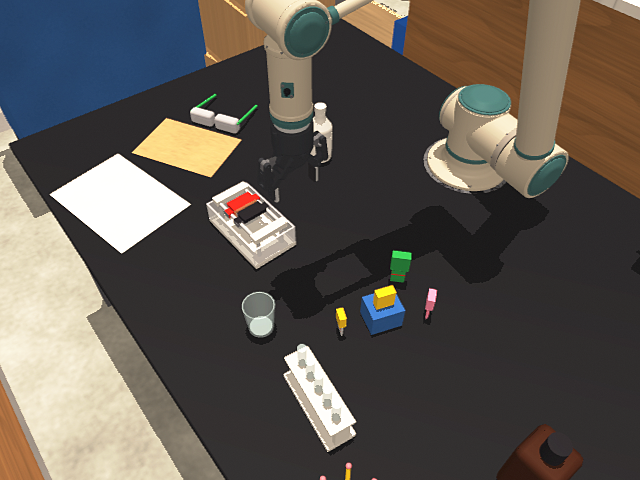

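View pics/side0.png

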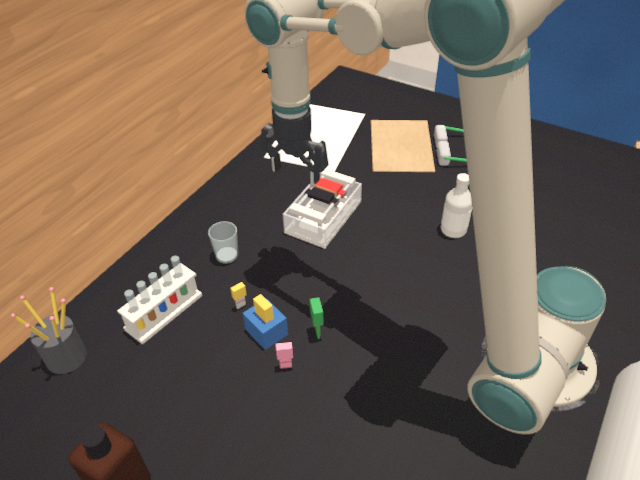

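Scene view: the candidates are the yellow handle in the blue stand (385,298), a small yellow gauge (341,318), a green one (400,265) and a pink one (431,302). I choose the one at (385,298), the larger yellow, standing in the blue stand. The cell is at (250,222), with the wash bottle behind it at (320,130). The side view agrees: stand (265,322), cell (323,208). Next is a close crop to check the choice.

Run:
```python
import cv2,numpy as np
a=cv2.imread("pics/scene0.png");b=cv2.imread("pics/side0.png")
r=lambda im,x,y,w,h:cv2.resize(im[y:y+h,x:x+w],(400,300),interpolation=cv2.INTER_CUBIC)
cv2.imwrite("pics/c1.png",np.vstack([np.hstack([r(a,340,270,80,60),r(b,225,285,80,60)]),np.hstack([r(a,200,177,100,75),r(b,275,165,100,75)])]))
```

```text
(no output)
```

View pics/c1.png

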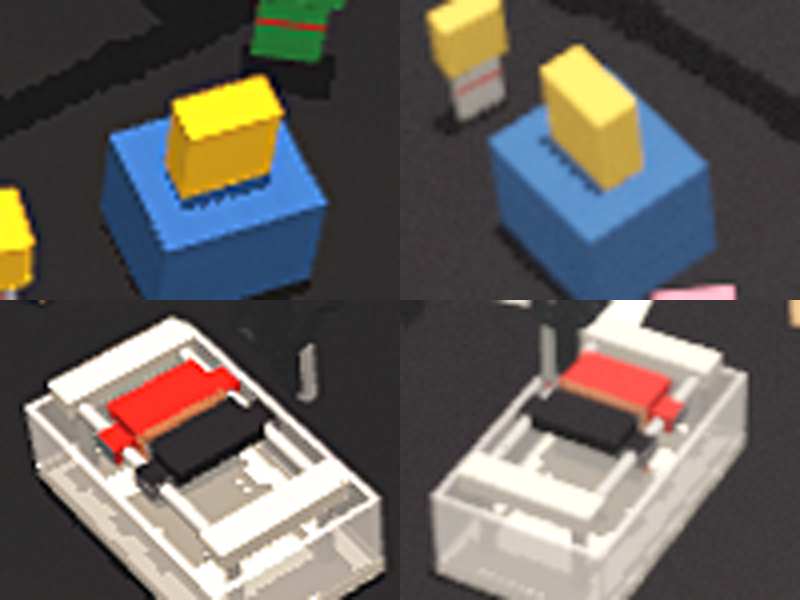

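The crop confirms the larger yellow handle in the blue stand: handle top corners in scene at about (374,290), (393,285), (397,293), (377,298). In the cell the red and black clamps have a copper-edged gap between them, at about scene (246,208).

Run:
```python
from h import *
S=lambda u,v,z:atz("scene",340+u/5,270+v/5,z)
D=lambda u,v,z:atz("side",225+(u-400)/5,285+v/5,z)
C=lambda u,v,z:atz("scene",200+u/4,177+(v-300)/4,z)
E=lambda u,v,z:atz("side",275+(u-400)/4,165+(v-300)/4,z)
def show(t,P):
    P=np.array(P);print(t,(P.mean(0)*1000).round(1));
    for i in range(len(P)):
        d=P[(i+1)%len(P)]-P[i];print("  ",(P[i,:2]*1000).round(1),"edge",round(np.hypot(*d[:2])*1000,1),round(np.degrees(np.arctan2(d[1],d[0])),1))
show("handle scene",[S(172,100,.1),S(266,75,.1),S(284,116,.1),S(183,140,.1)])
show("handle side",[D(540,65,.1),D(578,45,.1),D(638,97,.1),D(598,125,.1)])
show("stand scene L,F,R",[S(108,135,.056),S(164,250,.056),S(327,203,.056)])
show("stand side",[D(489,143,.056),D(590,240,.056),D(708,163,.056)])
show("cell scene l,top,r",[C(27,405,.062),C(180,318,.062),C(383,497,.062)])
show("cell side",[E(433,495,.062),E(603,550,.062),E(747,373,.062)])
show("gap scene",[C(143,440,.085),C(235,400,.085)])
show("gap side",[E(535,395,.085),E(645,425,.085)])
show("black scene",[C(147,435,.085),C(235,400,.085),C(272,420,.085),C(183,473,.085)])
show("bridgeends scene",[C(48,383,.085),C(178,320,.085),C(357,480,.085),C(205,555,.085)])
show("black side",[E(535,395,.085),E(645,425,.085),E(628,450,.085),E(522,413,.085)])
```

```text
handle scene [520.5 223.  100. ]
   [535.  206.9] edge 40.4 159.4
   [497.2 221.1] edge 20.6 66.5
   [505.4 240.1] edge 42.4 -22.5
   [544.5 223.8] edge 19.4 -119.5
handle side [519.4 220.8 100. ]
   [541.5 222.9] edge 17.9 -114.0
   [534.3 206.6] edge 37.7 164.0
   [498.  216.9] edge 20.6 73.8
   [503.7 236.7] edge 40.2 -20.0
stand scene L,F,R [534.1 227.7  56. ]
   [543.6 182.6] edge 58.8 70.9
   [562.8 238.2] edge 71.1 160.0
   [496.  262.5] edge 93.0 -59.3
stand side [511.2 234.   56. ]
   [560.6 239.5] edge 67.2 162.8
   [496.4 259.4] edge 59.6 -109.3
   [476.7 203.2] edge 91.5 23.4
cell scene l,top,r [ 578.6 -182.7   62. ]
   [ 656.5 -243.4] edge 112.7 -176.5
   [ 544.  -250.3] edge 196.1 92.6
   [535.2 -54.4] edge 224.6 -57.3
cell side [ 578.6 -121.4   62. ]
   [652.8 -53.2] edge 113.4 -175.3
   [539.8 -62.5] edge 186.0 -88.9
   [ 543.3 -248.4] edge 223.8 60.7
gap scene [ 598.6 -153.8   85. ]
   [ 628.2 -156.7] edge 59.5 174.3
   [ 569.  -150.8] edge 59.5 -5.7
gap side [ 597.2 -144.5   85. ]
   [ 633.5 -140.1] edge 73.1 -173.0
   [ 560.9 -149. ] edge 73.1 7.0
black scene [ 594.8 -138.8   85. ]
   [ 624.2 -158.6] edge 55.8 172.0
   [ 569.  -150.8] edge 27.5 105.9
   [ 561.4 -124.4] edge 63.1 2.9
   [ 624.5 -121.2] edge 37.4 -90.3
bridgeends scene [ 601.  -144.2   85. ]
   [ 646.7 -229.6] edge 88.9 178.7
   [ 557.8 -227.6] edge 171.1 92.3
   [550.9 -56.6] edge 97.9 -3.8
   [648.7 -63. ] edge 166.6 -90.7
black side [ 596.  -133.7   85. ]
   [ 633.5 -140.1] edge 73.1 -173.0
   [ 560.9 -149. ] edge 25.1 95.9
   [ 558.3 -124. ] edge 73.1 1.8
   [ 631.4 -121.7] edge 18.6 -83.6
```

Run:
```python
from h import *
for n,c,u,v in [("bottle","scene",320,158),("bottle","side",455,233),("smally","scene",342,333),("smally","side",239,305),("green","scene",398,280),("green","side",318,335),("pink","scene",429,316),("pink","side",285,365),("beaker","scene",262,330),("beaker","side",226,255),("rack","scene",320,405)]:
    print(n,c,(atz(c,u,v,0)*1000).round())
```

```text
bottle scene [ 299. -261.    0.]
bottle side [ 288. -260.    0.]
smally scene [607. 198.   0.]
smally side [614. 191.   0.]
green scene [420. 171.   0.]
green side [421. 174.   0.]
pink scene [435. 281.   0.]
pink side [440. 271.   0.]
beaker scene [733.  90.   0.]
beaker side [732.  82.   0.]
rack scene [740. 292.   0.]
```

Request:
jog_arm --deltas '[0,0,8,-10,40,0,0.5,0,0,16,-20,85,0,0.5,0,0,24,-30,130,0,0.5,0,0,32,-40,170,0,0.5,0,0,40,-50,200,0,0.5,0,0,48,-55,222,0,0.5,0,0,56,-55,222,0,0.5,0,0,64,-55,222,0,0.5,0,0,71,-55,222,0,0.5,0,0,71,-55,222,0,0.5,0,0,71,-55,222,0,0.5,0,0,71,-55,222,0,0.5]' --grip_force 40

```text
clock: 1.3
position: [0.52, 0.2219, 0.2022]
ee_rot: [-0.0, 0.166, 0.986, -0.0]
contact_force: [-1.3, -0.5, -0.7]
width: 0.043
gripper_force: 0.0
```

Run:
```python
from h import *
im=imaging.get_image("wrist");cv2.imwrite("pics/w1.png",im)
for p in [(.52,.2219,.1),(.52,.2219,.056)]:print(proj("wrist",p))
```

```text
[324.26919268 228.12039952]
[324.29969826 214.81625513]
```

View pics/w1.png

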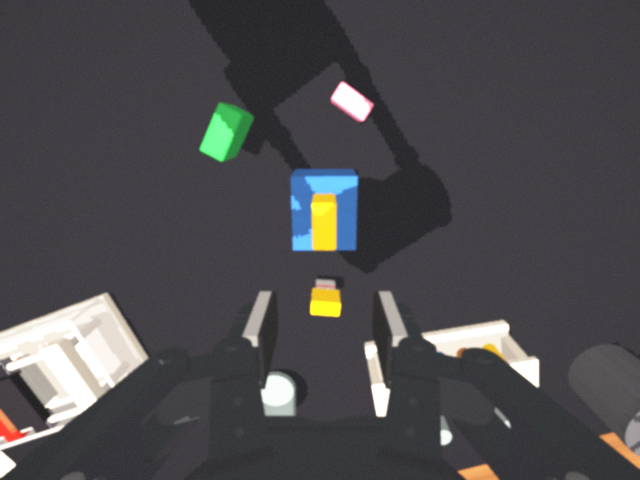

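The wrist view shows the handle centred at (324,226), against (324,228) predicted, with its edges square to the fingers. I descend and grip.

Request:
jog_arm --deltas '[0,0,0,0,0,-35,0.5,0,0,0,0,0,-70,0.5,0,0,0,0,0,-95,0.5,0,0,0,0,0,-115,0.5,0,0,0,0,0,-125,0.5,0,0,0,0,0,-125,0.5,0,0,0,0,0,-125,0.5,0,0,0,0,0,-125,0.1,0,0,0,0,0,-125,0.1,0,0,0,0,0,-125,0.1,0,0,0,0,0,-125,0.1,0,0,0,0,0,-125,0.1,0,0,0,0,0,-125,0.1,0,0,0,0,0,-125,0.1]' --grip_force 40

```text
clock: 2.75
position: [0.52, 0.222, 0.0774]
ee_rot: [-0.0, 0.165, 0.986, 0.0]
contact_force: [-0.3, 0.2, -0.5]
width: 0.0087
gripper_force: 0.0
```

Run:
```python
from h import *
print(manip.get_state())
a=imaging.get_image("wrist");b=imaging.get_image("side")
cv2.imwrite("pics/w2.png",np.hstack([cv2.resize(a,(400,300)),cv2.resize(b[240:390,170:370],(400,300))]))
```

```text
{'clock': 2.75, 'qpos': array([ 2.80355325e-01,  3.58712965e-01,  1.71418709e+00,  1.11707965e-04,
        1.06866033e+00, -9.58888099e-01]), 'qd': array([ 0.00027503, -0.00142174,  0.00088987, -0.00050377,  0.00109624,
        0.00053617]), 'effort': array([ 2.47500160e-03, -4.29833651e+01, -2.09721100e+01,  7.74006890e-05,
        6.78718879e-04,  5.43884869e-05]), 'position': array([0.52001504, 0.22199239, 0.07741121]), 'ee_rot': array([-6.56655028e-06,  1.65044700e-01,  9.86286086e-01,  5.11308113e-05]), 'contact_force': array([-0.25218538,  0.18062598, -0.50988585]), 'moment': array([-0.04085958,  0.0335318 ,  0.03611579]), 'gripper_force': 0.0, 'width': 0.008690426664240187}
```

View pics/w2.png

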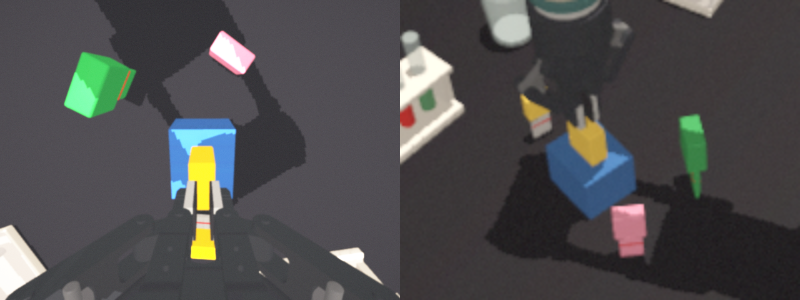

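Run:
```python
from h import *
c=np.array([.52,.222,0]);x=np.array([np.cos(np.radians(-19)),np.sin(np.radians(-19)),0]);y=np.array([-x[1],x[0],0])
for n in("wrist","side","scene"):
  print(n,"TCP",proj(n,[.52,.222,.0774]).round(),"fingertip",proj(n,[.52,.222,.0664]).round())
  print("  handle top",[proj(n,c+sx*.02*x+sy*.01*y+[0,0,.1]).round().tolist() for sx,sy in((1,1),(1,-1),(-1,-1),(-1,1))])
a=imaging.get_image("wrist");b=imaging.get_image("side");s=imaging.get_image("scene")
cv2.imwrite("pics/w3.png",np.hstack([cv2.resize(a[200:420,220:440],(400,400)),cv2.resize(b[260:340,220:300],(400,400),interpolation=2)]))
cv2.imwrite("pics/s3.png",s)
```

```text
wrist TCP [324. 282.] fingertip [324. 274.]
  handle top [[345.0, 340.0], [304.0, 340.0], [302.0, 263.0], [346.0, 263.0]]
side TCP [263. 309.] fingertip [263. 312.]
  handle top [[252.0, 299.0], [260.0, 294.0], [272.0, 305.0], [264.0, 310.0]]
scene TCP [384. 298.] fingertip [384. 301.]
  handle top [[378.0, 298.0], [374.0, 290.0], [392.0, 285.0], [396.0, 292.0]]
```

View pics/w3.png

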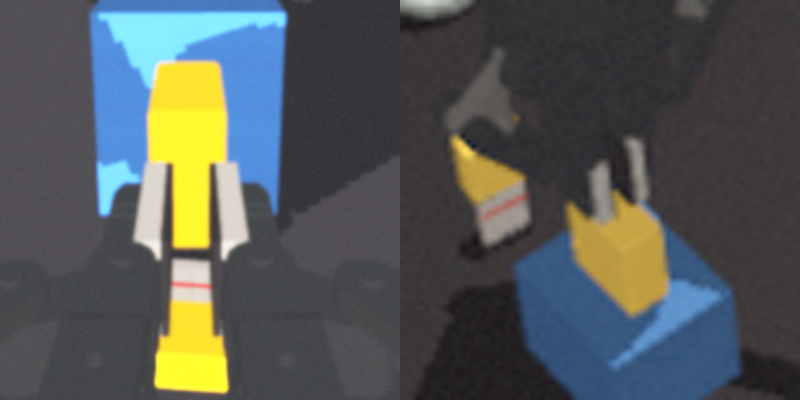

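Run:
```python
from h import *
def tri(*r):
    A=np.zeros((3,3));b=np.zeros(3)
    for n,u,v in r:
        o,d=ray(n,u,v);d/=np.linalg.norm(d);M=np.eye(3)-np.outer(d,d);A+=M;b+=M@o
    p=np.linalg.solve(A,b);return (p*1000).round(1),[proj(n,p).round(1).tolist() for n,_,_ in r]
print(tri(("wrist",324,290),("side",264.5,302)))
print(manip.get_state()["position"])
s=cv2.imread("pics/s3.png");cv2.imwrite("pics/s3c.png",cv2.resize(s[245:345,320:445],(800,600),interpolation=2)[:600,:800])
```

```text
(array([510.2, 225.6, 108.8]), [[324.5, 291.0], [264.7, 302.1]])
[0.52001432 0.22197591 0.07737047]
```

View pics/s3c.png

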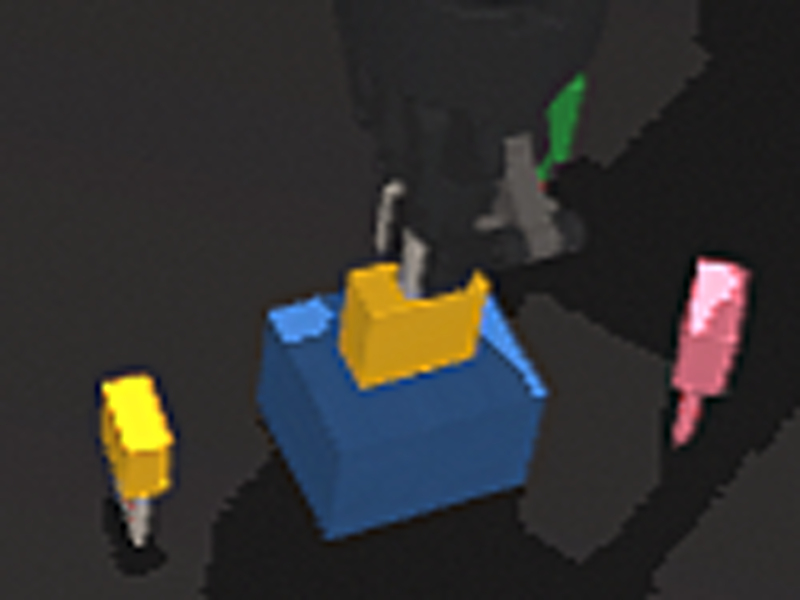

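Run:
```python
from h import *
def tri(*r):
    A=np.zeros((3,3));b=np.zeros(3)
    for n,u,v in r:
        o,d=ray(n,u,v);d/=np.linalg.norm(d);M=np.eye(3)-np.outer(d,d);A+=M;b+=M@o
    p=np.linalg.solve(A,b);return (p*1000).round(1),[proj(n,p).round(1).tolist() for n,_,_ in r]
print("start +x",tri(("scene",277,199),("side",276,171)))
print("start -x",tri(("scene",317,179),("side",314,184)))
# tip in latest scene, side
f=lambda u,v:(320+u/6.4,245+v/6)
print("now near tip",tri(("scene",*f(410,296)),("side",220+(603-400)/5,260+222/5)))
T=np.array(imaging.calibration("wrist")["cam_to_world"]);print(T[:3,3],manip.get_state()["position"])
```

```text
start +x (array([618.2,   5.7, 246.2]), [[277.3, 199.6], [276.3, 170.4]])
start -x (array([524.1,   8.4, 248.7]), [[316.9, 178.6], [313.8, 184.3]])
now near tip (array([523. , 223.5,  92.3]), [[384.2, 294.6], [260.7, 304.2]])
[0.44510486 0.24805987 0.2477035 ] [0.52001432 0.22197591 0.07737047]
```

The scene and side views show the fingers closed about 35-40 mm higher than the reported TCP implies. Their tips are just above the handle top (z≈0.10), so they shut on air. The start pictures show the same offset. I'll reopen, go about 38 mm lower and grip again.

Request:
jog_arm --deltas '[0,0,0,0,0,10,0.5,0,0,0,0,0,10,0.5,0,0,0,0,0,10,0.5,0,0,0,0,0,10,0.5,0,0,0,0,0,10,0.5,0,0,0,0,0,10,0.5,0,0,0,0,0,-5,0.5,0,0,0,0,0,-15,0.5,0,0,0,0,0,-24,0.5,0,0,0,0,0,-32,0.5,0,0,0,0,0,-38,0.5,0,0,0,0,0,-38,0.5,0,0,0,0,0,-38,0.1,0,0,0,0,0,-38,0.1,0,0,0,0,0,-38,0.1,0,0,0,0,0,-38,0.1,0,0,0,0,0,-38,0.1,0,0,0,0,0,-38,0.1]' --grip_force 40

```text
clock: 4.8
position: [0.5204, 0.2221, 0.0398]
ee_rot: [0.0, 0.165, 0.986, 0.0]
contact_force: [-0.2, 0.4, 2.1]
width: 0.0193
gripper_force: 39.4
```

Request:
jog_arm --deltas '[0,0,0,0,0,5,0.1,0,0,0,0,0,12,0.1,0,0,0,0,0,22,0.1,0,0,0,0,0,34,0.1,0,0,0,0,0,48,0.1,0,0,0,0,0,64,0.1,0,0,0,0,0,85,0.1,0,0,0,0,0,110,0.1,0,0,0,0,0,130,0.1,0,0,0,0,0,140,0.1,0,0,0,0,0,140,0.1,0,0,0,0,0,140,0.1]'

```text
clock: 6.0
position: [0.5195, 0.2218, 0.1791]
ee_rot: [-0.0, 0.165, 0.986, -0.0]
contact_force: [-0.4, -0.1, -2.0]
width: 0.0197
gripper_force: 39.1
```

Request:
jog_arm --deltas '[0,0,2,6,-25,0,0.1,0,0,4,12,-60,0,0.1,0,0,6,19,-95,0,0.1,0,0,8,27,-130,0,0.1,0,0,10,35,-165,0,0.1,0,0,12,42,-200,0,0.1,0,0,14,50,-235,0,0.1,0,0,16,57,-270,0,0.1,0,0,18,64,-305,0,0.1,0,0,20,70,-335,0,0.1,0,0,21,75,-355,0,0.1,0,0,21.5,77,-367,0,0.1,0,0,21.5,78,-372,0,0.1,0,0,21.5,78,-372,0,0.1,0,0,21.5,78,-372,0,0.1]'

```text
clock: 7.5
position: [0.5976, -0.1488, 0.1791]
ee_rot: [-0.0, -0.022, 1.0, 0.001]
contact_force: [0.0, 0.3, -0.7]
width: 0.0194
gripper_force: 39.2
```

Run:
```python
from h import *
print(manip.get_state()["position"],manip.get_state()["contact_force"])
a=imaging.get_image("wrist");cv2.imwrite("pics/w4f.png",a)
cv2.imwrite("pics/w4.png",cv2.resize(a,(800,600)))
s=imaging.get_image("scene");cv2.imwrite("pics/s4.png",s);cv2.imwrite("pics/d4.png",imaging.get_image("side"))
for p in [(.598,-.15,.085),(.598,-.15,.146)]:print(proj("wrist",p)*1.25)
```

```text
[ 0.59762759 -0.14883151  0.17912753] [ 0.00074108  0.25826375 -0.68978954]
[403.27685079 288.38424852]
[402.6677748  323.66864099]
```

View pics/w4.png

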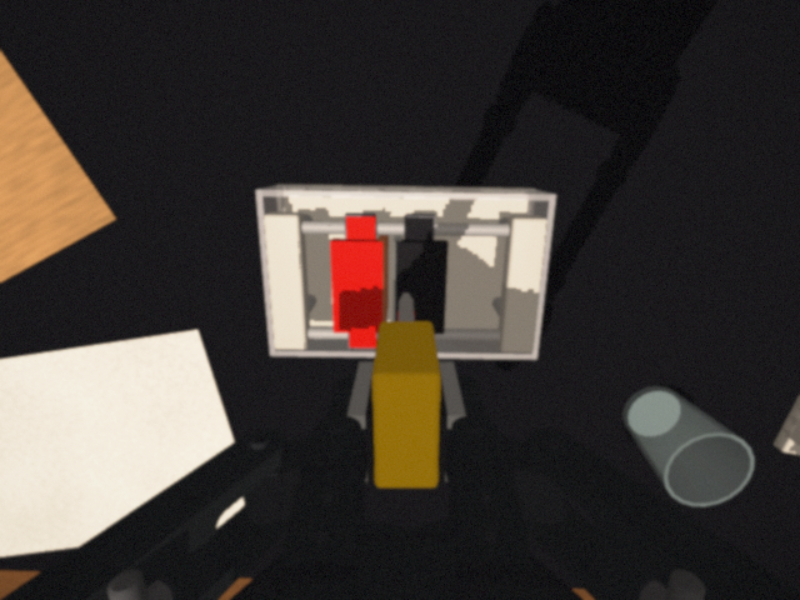

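The wrist view shows the blade tip at (405,297) and the cell straight below. The gap between the red and black clamps is at about (391,285), roughly 7 mm to the -y side of the tip. I measure it from the colours.

Run:
```python
from h import *
a=cv2.imread("pics/w4f.png").astype(int)
R=((a[:,:,2]>120)&(a[:,:,1]<60)).astype(np.uint8)
for v in range(196,262,8):
    row=a[v,255:365]; us=np.where(R[v])[0]; us=us[(us>250)&(us<330)]
    br=row.sum(1); # black clamp = dark
    k=np.where(br[60:]<90)[0]
    j=us.max(); x=[atz("wrist",u,v,.085)*1000 for u in(us.min()-.5,j+.5)]
    print(v,us.min(),j,[p[:2].round(1).tolist() for p in x], "vals",[tuple(q) for q in a[v,j-1:j+14:1].tolist()] if v in(204,220,236) else "")
for u,v in [(331,239),(383,238),(335,333),(397,240),(447,241),(445,333)]: print((u,v),(atz("wrist",u/1.25,v/1.25,.085)*1000).round(1)[:2])
for u,v in [(258,190),(553,195),(270,357),(540,357)]: print("tank",(u,v),(atz("wrist",u/1.25,v/1.25,.062)*1000).round(1)[:2])
for s in[(405,295)]:
  print("tip at z.146",(atz("wrist",s[0]/1.25,s[1]/1.25,.146)*1000).round(1),(atz("wrist",s[0]/1.25,s[1]/1.25,.13)*1000).round(1))
for n,f in(("scene","s4"),("side","d4")):print(n,[proj(n,[.5976,-.1488,z]).round().tolist() for z in(.24,.174,.146)])
```

```text
196 265 306 [[572.4, -195.3], [571.0, -163.4]] vals 
204 265 306 [[578.6, -195.4], [577.2, -163.2]] vals [(32, 43, 223), (33, 54, 177), (43, 68, 138), (39, 62, 115), (53, 71, 108), (76, 91, 115), (99, 112, 126), (114, 124, 138), (115, 128, 137), (120, 132, 138), (110, 119, 126), (90, 97, 103), (66, 68, 74), (45, 45, 50), (38, 34, 40)]
212 266 306 [[584.9, -194.6], [583.5, -163.1]] vals 
220 266 305 [[591.3, -194.7], [589.9, -163.7]] vals [(25, 41, 234), (30, 47, 223), (43, 66, 185), (44, 69, 143), (33, 59, 111), (50, 65, 105), (74, 88, 113), (102, 112, 129), (111, 125, 135), (115, 127, 136), (112, 122, 132), (108, 115, 122), (81, 87, 92), (51, 52, 56), (24, 24, 27)]
228 267 306 [[597.7, -194.0], [596.3, -162.7]] vals 
236 267 305 [[604.3, -194.0], [602.9, -163.3]] vals [(16, 22, 133), (23, 35, 130), (30, 49, 115), (37, 58, 109), (35, 58, 101), (49, 65, 101), (76, 89, 114), (98, 112, 125), (108, 119, 129), (110, 122, 130), (101, 111, 118), (83, 88, 95), (57, 61, 63), (35, 34, 34), (23, 24, 23)]
244 267 305 [[611.0, -194.0], [609.6, -163.1]] vals 
252 268 305 [[617.7, -193.3], [616.4, -162.9]] vals 
260 268 303 [[624.6, -193.3], [623.3, -164.3]] vals 
(331, 239) [ 568.7 -195. ]
(383, 238) [ 566.7 -163.6]
(335, 333) [ 630.1 -193. ]
(397, 240) [ 567.6 -155.1]
(447, 241) [ 566.9 -124.8]
(445, 333) [ 627.  -121.7]
tank (258, 190) [ 543.7 -244.9]
tank (553, 195) [538.5 -56.9]
tank (270, 357) [ 660.4 -243.2]
tank (540, 357) [651.9 -49.6]
tip at z.146 [ 583.1 -149.5  146. ] [ 588.1 -149.3  130. ]
scene [[242.0, 156.0], [245.0, 179.0], [246.0, 189.0]]
side [[322.0, 139.0], [323.0, 162.0], [323.0, 172.0]]
```

Request:
jog_arm --deltas '[0,0,0,0,-3,-5,0.1,0,0,0,0,-6,-12,0.1,0,0,0,0,-9,-22,0.1,0,0,0,0,-9,-32,0.1,0,0,0,0,-9,-40,0.1,0,0,0,0,-9,-47,0.1,0,0,0,0,-9,-51,0.1,0,0,0,0,-9,-52,0.1,0,0,0,0,-9,-52,0.1,0,0,0,0,-9,-52,0.1,0,0,0,0,-9,-52,0.1]'

```text
clock: 8.75
position: [0.5983, -0.1591, 0.1279]
ee_rot: [0.0, -0.022, 1.0, -0.0]
contact_force: [-0.1, -0.1, -0.9]
width: 0.0194
gripper_force: 39.2
```

Run:
```python
from h import *
s=manip.get_state();print(s["position"],s["contact_force"])
a=imaging.get_image("wrist");s4=imaging.get_image("scene");d4=imaging.get_image("side")
r=lambda im,x,y,w,h:cv2.resize(im[y:y+h,x:x+w],(400,300),interpolation=cv2.INTER_CUBIC)
cv2.imwrite("pics/m5.png",np.vstack([np.hstack([r(a,220,150,200,150),cv2.convertScaleAbs(r(a,270,195,100,75),alpha=2)]),np.hstack([r(s4,205,150,80,60),r(d4,290,145,80,60)])]))
```

```text
[ 0.59833432 -0.15907995  0.12791374] [-0.12875008 -0.09335591 -0.90605445]
```

View pics/m5.png

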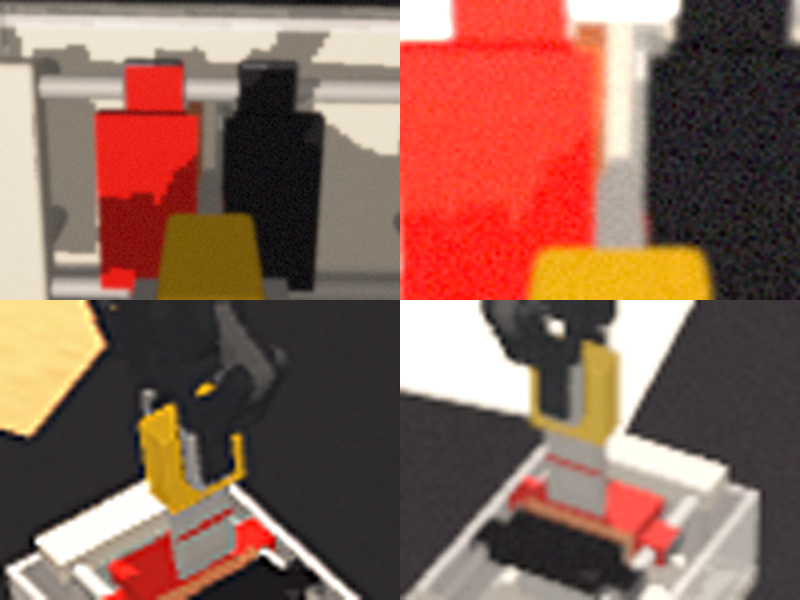

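The blade hangs upright and in line with the gap: in the wrist crop (top left) both the gap and the handle are centred at column 211. I lower it gently.

Request:
jog_arm --deltas '[0,0,0,0,0,-2,0.1,0,0,0,0,0,-4,0.1,0,0,0,0,0,-6,0.1,0,0,0,0,0,-8,0.1,0,0,0,0,0,-9,0.1,0,0,0,0,0,-10,0.1,0,0,0,0,0,-11,0.1,0,0,0,0,0,-12,0.1,0,0,0,0,0,-12,0.1,0,0,0,0,0,-12,0.1]'

```text
clock: 9.9
position: [0.5981, -0.159, 0.1154]
ee_rot: [0.0, -0.022, 1.0, 0.0]
contact_force: [-0.2, -0.3, -0.8]
width: 0.0198
gripper_force: 39.2
```

Request:
jog_arm --deltas '[0,0,0,0,0,-1,0.1,0,0,0,0,0,-2,0.1,0,0,0,0,0,-3,0.1,0,0,0,0,0,-4,0.1,0,0,0,0,0,-5,0.1,0,0,0,0,0,-6,0.1,0,0,0,0,0,-6,0.1,0,0,0,0,0,-6,0.1]'

```text
clock: 10.7
position: [0.598, -0.1591, 0.1094]
ee_rot: [-0.0, -0.022, 1.0, -0.0]
contact_force: [-0.2, -0.5, -1.1]
width: 0.0195
gripper_force: 39.2
```

Request:
jog_arm --deltas '[0,0,0,0,0,-1,0.1,0,0,0,0,0,-2,0.1,0,0,0,0,0,-3,0.1,0,0,0,0,0,-4,0.1,0,0,0,0,0,-5,0.1,0,0,0,0,0,-6,0.1,0,0,0,0,0,-6,0.1,0,0,0,0,0,-6,0.1]'

```text
clock: 11.5
position: [0.5982, -0.1588, 0.1034]
ee_rot: [0.0, -0.022, 1.0, 0.0]
contact_force: [0.1, -0.5, 1.0]
width: 0.0195
gripper_force: 39.5
```

Request:
jog_arm --deltas '[0,0,0,0,0,-1,0.1,0,0,0,0,0,-2,0.1,0,0,0,0,0,-3,0.1,0,0,0,0,0,-4,0.1,0,0,0,0,0,-5,0.1,0,0,0,0,0,-6,0.1,0,0,0,0,0,-7,0.1,0,0,0,0,0,-7,0.1,0,0,0,0,0,-7,0.1]'

```text
clock: 12.4
position: [0.5979, -0.1587, 0.0962]
ee_rot: [-0.0, -0.022, 1.0, 0.0]
contact_force: [0.6, 1.3, -0.2]
width: 0.0199
gripper_force: 39.4
```

Run:
```python
from h import *
s=manip.get_state();print(s["position"],s["contact_force"])
for n in("scene","side"):
    a=imaging.get_image(n);cv2.imwrite(f"pics/{n}6.png",a)
```

```text
[ 0.59787506 -0.15869293  0.09619814] [ 0.60767381  1.30725578 -0.22179933]
```

Request:
jog_arm --deltas '[0,0,0,0,0,-1,0.1,0,0,0,0,0,-2,0.1,0,0,0,0,0,-3,0.1,0,0,0,0,0,-4,0.1,0,0,0,0,0,-5,0.1,0,0,0,0,0,-5.5,0.1,0,0,0,0,0,-5.5,0.1,0,0,0,0,0,-5.5,0.1]'

```text
clock: 13.3
position: [0.5981, -0.159, 0.0908]
ee_rot: [0.0, -0.022, 1.0, 0.0]
contact_force: [0.5, 2.0, 1.3]
width: 0.0198
gripper_force: 39.6
```

Run:
```python
from h import *
s=manip.get_state();print(s["position"],s["contact_force"])
a=imaging.get_image("scene");b=imaging.get_image("side")
r=lambda im,x,y,w,h:cv2.resize(im[y:y+h,x:x+w],(400,400),interpolation=cv2.INTER_CUBIC)
cv2.imwrite("pics/m7.png",np.hstack([r(a,220,175,50,50),r(b,300,160,50,50)]))
c=s["position"]
for n,o in(("scene",(220,175)),("side",(300,160))):
  for z in(.085,.107):
    print(n,z,[((proj(n,[c[0]+dx,c[1],z])-o)*8).round().tolist() for dx in(-.015,.015)])
```

```text
[ 0.59813232 -0.15904815  0.09082522] [0.4694311  2.00513099 1.3481927 ]
scene 0.085 [[253.0, 222.0], [166.0, 268.0]]
scene 0.107 [[247.0, 167.0], [158.0, 214.0]]
side 0.085 [[243.0, 248.0], [159.0, 217.0]]
side 0.107 [[243.0, 192.0], [157.0, 161.0]]
```

View pics/m7.png

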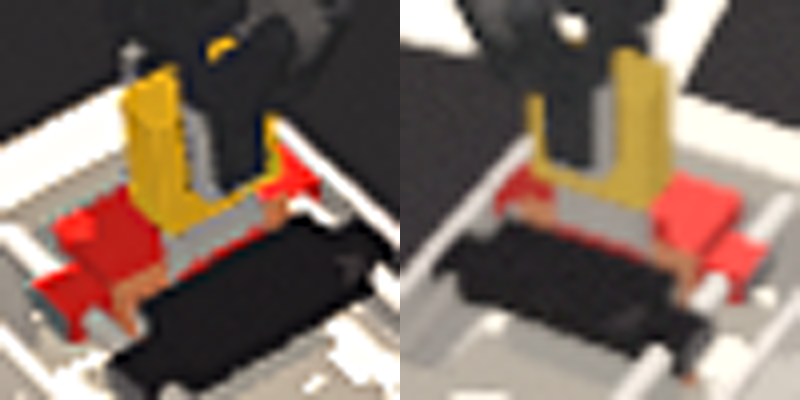

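The red line sits right along the clamp's top edge, with the left end at about (180,270) in the crop against (166,268) predicted. I release and retreat.

Request:
jog_arm --deltas '[0,0,0,0,0,0,0.25,0,0,0,0,0,0,0.4,0,0,0,0,0,0,0.5,0,0,0,0,0,0,0.5,0,0,0,0,0,0,0.5,0,0,0,0,0,0,0.5,0,0,0,0,0,5,0.5,0,0,0,0,0,15,0.5,0,0,0,0,0,30,0.5,0,0,0,0,0,50,0.5,0,0,0,0,0,75,0.5,0,0,0,0,0,100,0.5,0,0,0,0,0,100,0.5,0,0,0,0,0,100,0.5,0,0,0,0,0,100,0.5]'

```text
clock: 14.9
position: [0.5973, -0.1587, 0.19]
ee_rot: [-0.001, -0.022, 1.0, 0.0]
contact_force: [-0.4, 0.0, -0.4]
width: 0.0425
gripper_force: 0.0
```

Run:
```python
from h import *
s=manip.get_state();print(s["position"],s["contact_force"],s["width"])
Y=lambda a:((a[:,:,2].astype(int)>110)&(a[:,:,1]>80)&(a[:,:,0]<90)&(a[:,:,2].astype(int)-a[:,:,0]>70))
c=[.5981,-.159];t=np.radians(2.3);x=np.array([np.cos(t),np.sin(t)]);y=np.array([-x[1],x[0]])
for n,o in(("scene",(220,150)),("side",(295,135))):
    a=imaging.get_image(n);cv2.imwrite(f"pics/{n}8.png",a)
    m=Y(a)[o[1]:o[1]+75,o[0]:o[0]+60].astype(np.uint8)
    k,l,st,ce=cv2.connectedComponentsWithStats(m);i=1+st[1:,4].argmax()
    print(n,"seen box",st[i],"cent",(ce[i]).round(1))
    P=np.array([proj(n,[*(np.array(c)+sx*.02*x+sy*.01*y),z])-o for sx in(-1,1) for sy in(-1,1) for z in(.107,.151)])
    H=cv2.convexHull(P.round().astype(np.int32));q=np.zeros_like(m);cv2.fillPoly(q,[H],1)
    v,u=np.where(q);print("  pred box",P.min(0).round(1),P.max(0).round(1),"area",q.sum(),"cent",u.mean().round(1),v.mean().round(1), "overlap",(q&(l==i)).sum())
    ca=a
    rm=((a[:,:,2]>110)&(a[:,:,1]<75)&(a[:,:,0]<75))
```

```text
[ 0.59727767 -0.15872283  0.19002462] [-0.43402571  0.03016007 -0.39541534] 0.04252431948628605
scene seen box [ 15  29  21  25 366] cent [24.8 41.3]
  pred box [13.4 28.3] [35.1 55.3] area 428 cent 24.2 41.4 overlap 365
side seen box [ 19  30  27  31 369] cent [31.3 42.3]
  pred box [20.3 27.9] [39.2 51.8] area 387 cent 29.7 39.8 overlap 303
```

Run:
```python
import cv2,numpy as np
m=cv2.imread("pics/m7.png")
r=lambda im,x,y:cv2.resize(im[y:y+50,x:x+50],(400,400),interpolation=cv2.INTER_CUBIC)
for n,o,h,w in(("scene",(220,175),(180,270,125,270),0),("side",(300,160),(160,265,140,280),400)):
    a=r(cv2.imread(f"pics/{n}8.png"),*o)
    t=m[h[0]:h[1],w+h[2]:w+h[3]]
    # blade/handle bottom and, separately, the clamps
    R=cv2.matchTemplate(a,t,cv2.TM_CCOEFF_NORMED);_,v,_,p=cv2.minMaxLoc(R);print(n,"shift px",(p[0]-h[2])/8,(p[1]-h[0])/8,v.__round__(3))
```

```text
scene shift px 0.0 -0.125 0.9
side shift px 0.0 0.0 0.935
```

```bash
python3 -c "
from rig import manip
print(manip.sign_off())"
```

```text
the job is handed in; nothing more can be done
None
```

The job is handed in (no result came back): the yellow gauge is released and upright in the gap, red line level with the clamp tops to about 1 mm by camera; its match before and after release showed no shift, and the contact force read about 2.5 N at most.

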